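# Switch the locked hand lever on the lid-welding table

### The job

On the table stand two hand-lever air valves, one with an orange lockout collar and one with a blue. Switch the orange one over: lift its orange collar clear of the yellow stop in the middle of the gate, push the lever past the stop well over to the other side, away from the robot, and let the collar come fully back down there. Leave the blue-collared lever alone.

Things in the scene. Friction and masses are not known exactly. Their poses are not given: they have to be found in the camera images.
- orange_grip (a point): Centre of the orange collar: sleeve 34 mm across, 45 mm long, round a 12 mm steel lever whose end stands 15 mm out of its top. Axes: z up along the lever, y the lever's level hinge axis, x the push direction (leans with the lever; heading within 26 deg of straight away from the robot). Collar down: 97.5 mm from the hinge axis, which is 45 mm above the table. Pinch it from above along y, about 40 N.
- lever_orange (a joint): Lever angle, rad: 0 upright, negative leaning towards the robot (starts -0.45 to -0.38), positive away; end stops at +-0.47. Yellow stop: two lugs astride the lever's slot, above the hinge, 14 mm long along the swing, 58 mm wide in all, top 133 mm above the table. With the collar down it blocks -0.27 to +0.27. Friction (0.3 N m) holds the lever where left; its drum gate has 72 mm radius.
- collar_orange (a joint): Lift of the orange collar along its lever, m: 0 down, 0.045 at most. A spring pushes it down (3 N at the bottom, 7 N at the top); let go, it drops by itself. Over the stop, with the lever upright, it must be up 14 mm or more. Easy way: raise it straight up about 33 mm, carry it level about 95 mm along the push heading; lever and collar follow, the collar turning in the grip.
- blue_grip (a point): Centre of the blue collar on the other valve, identical in every size and also leaning towards the robot; not to be moved. Which valve stands left and which right changes.

How it is judged:
By the outcome, as a careful person would: the job done as asked, in the order asked, and still so for the second after the job is handed in, with the robot touching nothing.
It also fails if it takes over 38 s, if anything falls off the work surface, if the arm or the gripper's body presses on something with over 40 N, if the wrist force passes 120 N, or if a joint passes its speed limit or range.

### The arm

A 6-joint arm with a two-finger parallel gripper is mounted at the origin on the work surface. World frame = base frame: x ahead of the robot, y to its left, z up, the work surface at z = 0. Lengths are in m, angles in degrees, forces in N, time in s.
With the tool pointing down it reaches from about 0.325 to 0.9 m from the base axis. Payload 3.5 kg.
Tool frame: the origin (TCP) lies midway between the tips of the shut fingers; the grasp point (between the pads) lies env.grip_depth behind it (env.grip_depth is the distance from the TCP to the grasp point, in m); z points along the fingers, y is the line along which they close (so a half turn about z gives the same grasp; the last joint's range is limited). The gripper opens to 85 mm and grips with 20 to 120 N. Pads are 22 mm wide; open, the fingers measure 114 mm over their backs; the gripper's body (76 mm by 85 mm) begins 54 mm behind the grasp point. The pads swing forward as they close: fully open they stand 13 mm farther back than shut.
Start: joints at [59.966, 15.837, -1.513, 72.651, 0, 84.076], TCP at [0.255, 0.57, 0.231] pointing down, gripper open.
Joint ranges: [-178.77, 178.77], [-48.84, 107.48], [-61.69, 71.31], [-111.58, 123.2], [-90, 87.43], [-180, 180]. Speed limits (degrees/s): [147.25, 147.25, 180, 180, 180, 180].

### API

Orientations are given as a 3x3 rotation matrix whose columns are the frame's x, y, z axes.
In Python, from plant import env, viewer gives the robot as it stands.
- The arm moves only by the tool drive_tool, never from a script. Its argument "targets" is a list of rows, each a list of 2 entries, a list of its own where there are three numbers: the shift along the tool's x, y, z in cm, then the turn, a rotation vector about the tool's x, y, z in degrees. In form: [[[x, y, z], [wx, wy, wz]], ...]. A call has 1 to 8 rows; each row shifts and turns the commanded pose from where the row before left it, along the tool's axes as they then stand; what a row does not reach is not made up. A row lasts 1/10 s, in which the tool goes at most 50 mm and 8.59 degrees, less where a joint would pass 70% of its speed; a pose out of reach is approached as far as the arm can. A call with a gripper value outside its range is refused whole. "hand" is the gripper's target within -1 to 1 (fully open at 1, half-way at 0, shut at -1), set as the call begins (left out, the last holds). The fingers move at their own pace and stop on an object; the grip force is fixed at half the most. Time passes only in rows, so rows that do not move let the fingers close. It gives the time, the measured TCP pose, the force, the opening and the grip force at its end, in the units of the state.
- env.state(): the state, without advancing time (a new reading comes with each control period).
- viewer.snapshot(name): name is "side" or "top"; returns the picture (400x640x3 uint8, red, green, blue); there is no depth.
- viewer.get_calibration(name): a dict with "intrinsics" (3x3 intrinsics, pixels), "k1" (the pictures are not rectified: a ray, as slopes to the right and down, at radius r is drawn at 1 + k1 r^2 times it, then the intrinsics apply), "rvec" (rotation vector, rad) and "tvec" (3), from world to camera coordinates, as OpenCV has them. Camera axes: x right, y down, z forward; pixel columns grow to the right and rows downward; lengths in m; the calibration is good to about 2 mm. A picture is of the moment at which its call begins. get_calibration takes no time and is no camera call.
- env.finish_job(): hands the job in; it is judged then, once.
The state is a dict: "t": time; "joint_pos": joint angles; "qd": joint speeds; "joint_efforts": joint torques, N m; "ee_pos": TCP position; "eef_rot": TCP orientation; "force": force on the tool from outside, world axes, zero at the start; "torque": the same for the moment, N m; "opening": opening from 0.0 (shut) to 1.0 (fully open); "grip_force": force on a finger pad.
Only numpy, scipy, OpenCV 4.12 (cv2) and the standard library are available. Lean on these libraries where they do the work, as an engineer would, in place of code of your own. Each camera call takes 0.05 s, during which the arm holds its last target. There are 200 camera calls.

## Working session

There is one attempt and no reset: what is moved stays moved. The work goes in short steps, Python scripts to look and compute and a tool call to move; the robot and the scene stay as the last step left them, time stands still between calls to the robot, and variables do not carry over. Pictures are saved under pics/ and viewed, at most 10 in all, crops included, and the job is handed in when it is done.

Besides the shell and the picture viewer there is one more tool, called after ">>>" as name(argument=value, ...) on one line, values as JSON. drive_tool: Moves the arm, as the interface text tells. Its arguments: {"type":"object","properties":{"targets":{"type":"array","items":{"type":"array"}},"hand":{"type":"number"}},"required":["targets"]}

```bash
mkdir -p pics; cat > h.py <<'E'
import numpy as np,cv2
from plant import env,viewer
def snap(n,f=None):
    im=np.array(viewer.snapshot(n))
    if f: cv2.imwrite('pics/'+f,im[:,:,::-1])
    return im
def ray(n,uv):
    c=viewer.get_calibration(n);K=np.array(c['intrinsics'],float);k=c['k1']
    k=float(np.ravel(k)[0])
    p=cv2.undistortPoints(np.array([[uv]],float),K,np.array([k,0,0,0.]))[0,0]
    R=cv2.Rodrigues(np.array(c['rvec'],float))[0];t=np.array(c['tvec'],float).ravel()
    d=R.T@np.array([p[0],p[1],1]);return -R.T@t,d/np.linalg.norm(d)
def tri(a,b):
    (o1,d1),(o2,d2)=ray('side',a),ray('top',b)
    s=np.linalg.lstsq(np.c_[d1,-d2],o2-o1,rcond=None)[0]
    p,q=o1+s[0]*d1,o2+s[1]*d2
    return (p+q)/2,np.linalg.norm(p-q)
def plane(n,uv,z):
    o,d=ray(n,uv);return o+d*(z-o[2])/d[2]
def proj(n,P):
    c=viewer.get_calibration(n);k=float(np.ravel(c['k1'])[0])
    return cv2.projectPoints(np.array(P,float).reshape(-1,1,3),np.array(c['rvec'],float),np.array(c['tvec'],float),np.array(c['intrinsics'],float),np.array([k,0,0,0.]))[0][:,0]
def blobs(im,lo,hi,smin=110,vmin=60,amin=40):
    h=cv2.cvtColor(im,cv2.COLOR_RGB2HSV)
    m=cv2.inRange(h,(lo,smin,vmin),(hi,255,255))
    n,l,s,c=cv2.connectedComponentsWithStats(m)
    return [(s[i].tolist(),c[i].round(1).tolist(),l==i) for i in range(1,n) if s[i][4]>=amin]
E
python3 - <<'E'
from h import *
s=env.state();print(s['ee_pos'],s['eef_rot'],s['opening'],env.grip_depth)
for n in('side','top'):
    im=snap(n,n+'1.png');print(n,ray(n,(320,200)))
    for nm,lo,hi in(('or',4,18),('ye',22,34),('bl',95,125)):
        for b in blobs(im,lo,hi):print(nm,b[:2])
E
```

```text
[0.25491213 0.56980517 0.23014451] [[-9.12763661e-01  4.08486538e-01 -1.11703448e-03]
 [ 4.08487997e-01  9.12761677e-01 -1.91750170e-03]
 [ 2.36312638e-04 -2.20652105e-03 -9.99997538e-01]] 0.9982491637379354 0.0187
side (array([0.52479723, 0.78885971, 0.60460901]), array([ 0.02538481, -0.86289551, -0.50474444]))
or ([94, 0, 535, 161, 60274], [336.6, 64.3])
or ([623, 35, 17, 28, 235], [630.0, 46.5])
or ([406, 143, 26, 14, 89], [420.8, 150.0])
or ([128, 177, 14, 5, 54], [134.9, 179.0])
or ([144, 176, 39, 6, 166], [163.3, 178.4])
or ([123, 183, 35, 6, 154], [140.3, 185.4])
or ([160, 183, 19, 5, 85], [168.8, 185.0])
or ([118, 191, 14, 5, 55], [124.2, 193.0])
or ([134, 190, 41, 6, 195], [154.0, 192.2])
or ([267, 194, 10, 19, 81], [271.0, 203.8])
or ([150, 197, 20, 6, 105], [159.7, 199.6])
or ([112, 198, 36, 6, 175], [128.9, 200.1])
or ([122, 205, 44, 7, 228], [143.6, 208.0])
or ([105, 206, 16, 6, 74], [112.3, 208.5])
or ([98, 214, 39, 7, 216], [117.3, 216.6])
or ([139, 214, 21, 6, 111], [149.1, 216.5])
or ([91, 223, 17, 7, 90], [99.1, 225.9])
or ([109, 222, 47, 8, 295], [131.6, 225.6])
or
[... 2955 characters left out ...]
 [16.9, 27.1])
or ([0, 13, 640, 387, 160841], [311.8, 224.7])
or ([124, 18, 20, 35, 525], [133.6, 35.2])
or ([614, 23, 25, 48, 628], [626.0, 46.6])
or ([0, 29, 8, 32, 134], [2.2, 40.3])
or ([104, 44, 18, 15, 191], [112.5, 50.2])
or ([0, 52, 18, 49, 595], [7.0, 74.4])
or ([626, 72, 14, 51, 460], [634.4, 92.7])
or ([0, 103, 8, 42, 176], [2.2, 117.7])
or ([204, 228, 16, 18, 174], [211.7, 237.1])
or ([535, 240, 14, 20, 197], [541.3, 249.4])
or ([523, 289, 6, 14, 40], [525.4, 296.4])
ye ([427, 173, 10, 8, 60], [431.7, 176.4])
ye ([411, 175, 11, 9, 67], [415.9, 179.1])
ye ([216, 214, 10, 8, 71], [220.5, 217.4])
ye ([199, 216, 11, 8, 67], [203.7, 219.1])
bl ([424, 187, 15, 16, 145], [430.1, 194.4])
```

View pics/side1.png

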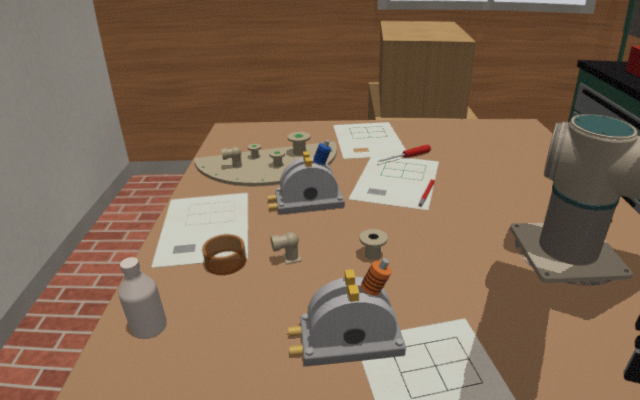

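View pics/top1.png

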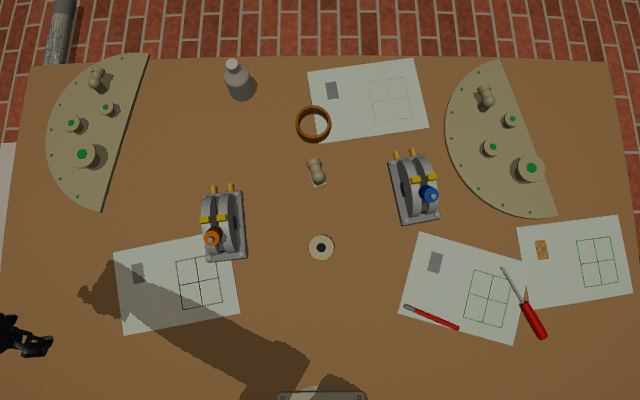

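The side view shows the orange valve nearest, with its collar at about (377,278) and yellow lugs at about (350,277) and (353,291). The top view shows the orange collar at (212,237) and its lugs at (204,219) and (220,217). The blue valve is well clear, on the robot's right.

```bash
python3 - <<'E'
from h import *
a,b=plane('top',(203.7,219.1),.131),plane('top',(220.5,217.4),.131)
m=(a+b)/2; print('lugs',a,b,m,np.linalg.norm(a-b))
print('tri lugs',tri((353.3,288.7),(203.7,219.1)),tri((349.6,273.4),(220.5,217.4)))
y=a-b; y[2]=0; y/=np.linalg.norm(y); x=np.array([y[1],-y[0],0]); print('x',x,np.degrees(np.arctan2(x[1],x[0])))
# collar / tip via hue masks
ts=snap('side');tt=snap('top')
for n,im,box in(('side',ts,(355,250,400,305)),('top',tt,(195,222,230,252))):
    x0,y0,x1,y1=box;c=im[y0:y1,x0:x1];h=cv2.cvtColor(c,cv2.COLOR_RGB2HSV)
    mk=cv2.inRange(h,(4,200,150),(14,255,255));v,u=np.nonzero(mk);print(n,u.min()+x0,u.max()+x0,v.min()+y0,v.max()+y0,u.mean()+x0,v.mean()+y0,len(u))
    cv2.imwrite(f'pics/c_{n}.png',cv2.resize(np.hstack([c[:,:,::-1],cv2.cvtColor(mk,cv2.COLOR_GRAY2BGR)]),None,fx=6,fy=6,interpolation=0))
h0=m.copy();h0[2]=.045
for th in(-.45,-.415,-.38):
    ax=np.sin(th)*x+np.cos(th)*np.array([0,0,1])
    P=[h0+ax*.0975,h0+ax*.12,h0+ax*.135];print(th,P[0],proj('side',P).round(1).tolist(),proj('top',P).round(1).tolist())
print(tri((377,278),(212,237)))
E
```

```text
lugs [0.49627578 0.25541652 0.131     ] [0.49990509 0.21764688 0.131     ] [0.49809044 0.2365317  0.131     ] 0.037943607315089986
tri lugs (array([0.49452367, 0.25517267, 0.13260434]), np.float64(0.002981125972625403)) (array([0.49847205, 0.21754558, 0.13209645]), np.float64(0.002495168556377508))
x [0.99541501 0.09565022 0.        ] 5.488745004924096Traceback (most recent call last):
  File "<stdin>", line 10, in <module>
    return umr_minimum(a, axis, None, out, keepdims, initial, where)
ValueError: zero-size array to reduction operation minimum which has no identity
```

```bash
python3 -c "
import cv2,numpy as np
a=cv2.imread('pics/c_side.png');b=cv2.imread('pics/c_top.png')
w=max(a.shape[1],b.shape[1]);p=lambda i:cv2.copyMakeBorder(i,0,0,0,w-i.shape[1],0)
cv2.imwrite('pics/c.png',np.vstack([p(a),p(b)]))"
```

```text
[ WARN:0@0.008] global loadsave.cpp:275 findDecoder imread_('pics/c_side.png'): can't open/read file: check file path/integrity
[ WARN:0@0.008] global loadsave.cpp:275 findDecoder imread_('pics/c_top.png'): can't open/read file: check file path/integrity
Traceback (most recent call last):
AttributeError: 'NoneType' object has no attribute 'shape'
```

```bash
python3 - <<'E'
from h import *
m=np.array([.4965,.2364,.131]);out=[]
for n,box in(('side',(355,250,400,305)),('top',(195,222,230,252))):
    im=cv2.imread(f'pics/{n}1.png')[:,:,::-1]
    x0,y0,x1,y1=box;c=im[y0:y1,x0:x1];h=cv2.cvtColor(np.ascontiguousarray(c),cv2.COLOR_RGB2HSV)
    mk=cv2.inRange(h,(4,205,110),(13,255,255));v,u=np.nonzero(mk);print(n,len(u))
    if len(u):print(u.min()+x0,u.max()+x0,v.min()+y0,v.max()+y0,u.mean()+x0,v.mean()+y0)
    out.append(cv2.resize(np.hstack([c[:,:,::-1],cv2.cvtColor(mk,cv2.COLOR_GRAY2BGR)]),None,fx=6,fy=6,interpolation=0))
w=max(o.shape[1] for o in out)
cv2.imwrite('pics/c.png',np.vstack([cv2.copyMakeBorder(o,0,0,0,w-o.shape[1],0) for o in out]))
h0=m.copy();h0[2]=.045
for hd in(0,5.5):
  x=np.array([np.cos(np.radians(hd)),np.sin(np.radians(hd)),0])
  for th in(-.45,-.415,-.38):
    ax=np.sin(th)*x+np.cos(th)*np.array([0,0,1])
    P=[h0+ax*.0975,h0+ax*.12,h0+ax*.135];print(hd,th,P[0],proj('side',P).round(1).tolist(),proj('top',P).round(1).tolist())
print(tri((377,278),(212,237)))
E
```

```text
side 21
366 381 269 292 372.76190476190476 278.0952380952381
top 3
204 212 238 245 208.0 242.33333333333334
0 -0.45 [0.45409086 0.2364     0.13279359] [[377.3, 280.1], [384.1, 270.0], [388.7, 263.1]] [[211.2, 237.9], [208.7, 241.3], [207.0, 243.6]]
0 -0.415 [0.45718898 0.2364     0.13422384] [[375.4, 279.4], [381.7, 269.2], [386.0, 262.1]] [[211.1, 236.4], [208.6, 239.4], [206.8, 241.5]]
0 -0.38 [0.46033525 0.2364     0.1355448 ] [[373.4, 278.8], [379.3, 268.4], [383.3, 261.3]] [[211.0, 234.9], [208.4, 237.5], [206.7, 239.3]]
5.5 -0.45 [0.4542861  0.23233526 0.13279359] [[376.9, 278.4], [383.6, 268.0], [388.1, 260.9]] [[213.0, 237.8], [211.0, 241.1], [209.6, 243.5]]
5.5 -0.415 [0.45736996 0.23263221 0.13422384] [[375.1, 277.9], [381.3, 267.3], [385.5, 260.1]] [[212.8, 236.3], [210.7, 239.3], [209.3, 241.4]]
5.5 -0.38 [0.46050175 0.23293376 0.1355448 ] [[373.1, 277.4], [378.9, 266.7], [382.8, 259.3]] [[212.5, 234.8], [210.4, 237.4], [208.9, 239.2]]
(array([0.45506325, 0.23409125, 0.13527919]), np.float64(0.0012231039386554898))
```

View pics/c.png

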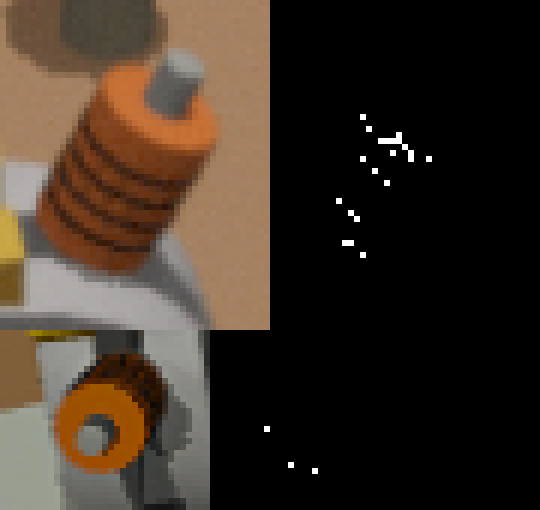

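The crops show the lever tip at side (386,260) / top (210.5,240), and the collar's top face at side (382,268) / top (212,238). This fits a heading of about 5–8° and a lean of about −0.41.

```bash
python3 - <<'E'
from h import *
print('tip',tri((385.8,260.3),(210.5,239.8)));print('face',tri((381.7,268.3),(211.8,238.2)))
# base: front edge corners in top view at z~0.01
im=cv2.imread('pics/top1.png');c=im[175:270,185:260]
cv2.imwrite('pics/base.png',cv2.resize(c,None,fx=6,fy=6,interpolation=2))
s=env.state();R=np.array(s['eef_rot']);
for hd in(5.5,7):
  x=np.array([np.cos(np.radians(hd)),np.sin(np.radians(hd)),0]);yy=np.array([-x[1],x[0],0])
  # tool y = +-yy
  print(hd,'yaw now',np.degrees(np.arctan2(R[1,1],R[0,1])),'want',np.degrees(np.arctan2(yy[1],yy[0])))
E
```

```text
tip (array([0.44371074, 0.22937667, 0.16710387]), np.float64(0.00428523540854138))
face (array([0.44921235, 0.23041943, 0.15209535]), np.float64(0.003653251803633396))
5.5 yaw now 65.8907266408806 want 95.5
7 yaw now 65.8907266408806 want 97.0
```

View pics/base.png

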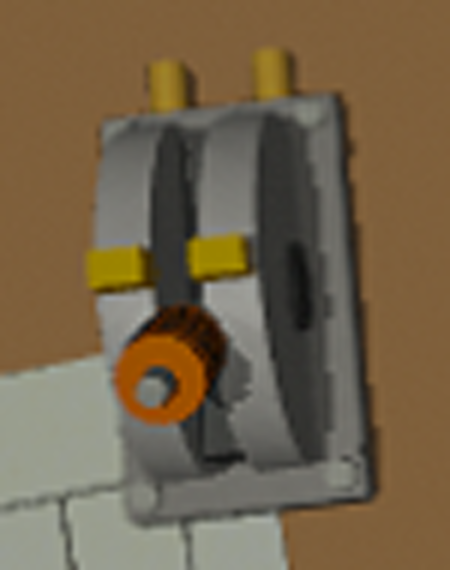

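The close-up shows the base's right edge running from (340,95) to (372,495) in the crop, its front edge from (135,520) to (372,497), and the lug tops at (116,262) and (219,252). I'll use these for the heading.

```bash
python3 - <<'E'
from h import *
f=lambda u,v,z:plane('top',(185+u/6,175+v/6),z)
for z in(.0,.01):
  a,b=f(372,495,z),f(340,95,z);c,d=f(135,520,z),f(372,497,z)
  print(np.degrees(np.arctan2(*(b-a)[[1,0]])),np.degrees(np.arctan2(*(c-d)[[1,0]]))-90,c,d,np.linalg.norm(b-a),np.linalg.norm(c-d))
print(f(116,262,.133),f(219,252,.133))
E
```

```text
6.0287747684340465 5.434393146216976 [0.41057126 0.27707196 0.        ] [0.41996619 0.17831683 0.        ] 0.17039650933162204 0.09920101083434499
6.028774768434034 5.434393146216976 [0.40991684 0.27447578 0.01      ] [0.41922546 0.17662778 0.01      ] 0.16883129921128287 0.09828978074685762
[0.49691572 0.2534836  0.133     ] [0.50045606 0.21496843 0.133     ]
```

>>> drive_tool(targets=[[[0,0,0],[0,0,-7.5]],[[0,0,0],[0,0,-7.5]],[[0,0,0],[0,0,-7.5]],[[0,0,0],[0,0,-7.5]]], hand=1)

```text
t: 0.6
ee_pos: [0.2552, 0.5703, 0.231]
eef_rot: [[-0.994, -0.108, -0.0], [-0.108, 0.994, -0.001], [0.0, -0.001, -1.0]]
force: [0.3, -0.2, -1.1]
opening: 0.997
grip_force: 0.0
```

>>> drive_tool(targets=[[[-2.05,-4.48,0],[0,0,0]],[[-2.05,-4.48,0],[0,0,0]],[[-2.05,-4.48,0],[0,0,0]],[[-2.05,-4.48,0],[0,0,0]],[[-2.05,-4.48,0],[0,0,0]],[[-2.05,-4.48,0],[0,0,0]],[[-2.05,-4.48,0],[0,0,0]],[[-2.05,-4.48,0],[0,0,0]]])

```text
t: 1.4
ee_pos: [0.4557, 0.2289, 0.2313]
eef_rot: [[-0.995, -0.103, 0.0], [-0.103, 0.995, 0.0], [-0.0, 0.0, -1.0]]
force: [1.1, 0.7, 0.2]
opening: 0.999
grip_force: 0.0
```

>>> drive_tool(targets=[[[0,0,0],[0,0,0]],[[0,0,0],[0,0,0]]])

```text
t: 1.6
ee_pos: [0.4555, 0.2298, 0.2312]
eef_rot: [[-0.995, -0.1, -0.001], [-0.1, 0.995, 0.0], [0.001, 0.0, -1.0]]
force: [-0.2, 0.3, -0.5]
opening: 1.002
grip_force: 0.0
```

>>> drive_tool(targets=[[[-0.1,0.2,1.5],[0,0,0]],[[0,0,2.5],[0,0,0]],[[0,0,2],[0,0,0]],[[0,0,0],[0,0,0]],[[0,0,0],[0,0,0]]])

```text
t: 2.1
ee_pos: [0.455, 0.2339, 0.1713]
eef_rot: [[-0.995, -0.105, -0.001], [-0.105, 0.995, -0.0], [0.001, -0.0, -1.0]]
force: [0.7, 1.2, 0.5]
opening: 0.999
grip_force: 0.0
```

```bash
python3 - <<'E'
from h import *
a=snap('side')[200:350,290:450];b=snap('top')[150:300,130:290]
cv2.imwrite('pics/g1.png',cv2.resize(np.hstack([a,b])[:,:,::-1],None,fx=2.5,fy=2.5,interpolation=2))
E
```

```text
(no output)
```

View pics/g1.png

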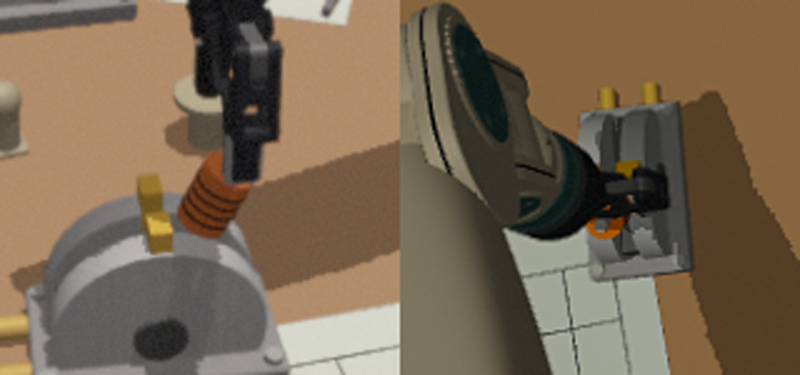

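The near finger stands beside the collar, ready to go down astride it: fingertip at about (245,180) in the crop, collar at (213,197).

>>> drive_tool(targets=[[[0,0,1.8],[0,0,0]],[[0,0,1.8],[0,0,0]],[[0,0,1.6],[0,0,0]],[[0,0,0],[0,0,0]],[[0,0,0],[0,0,0]]])

```text
t: 2.7
ee_pos: [0.4566, 0.2333, 0.1204]
eef_rot: [[-0.995, -0.103, 0.001], [-0.103, 0.995, 0.0], [-0.001, 0.0, -1.0]]
force: [0.1, 0.2, 0.3]
opening: 1.005
grip_force: 0.0
```

```bash
python3 - <<'E'
from h import *
s=env.state();p=np.array(s['ee_pos'])+np.array([0,0,.0187]);print(s['ee_pos'],s['force'],proj('side',[p]),proj('top',[p]))
a=snap('side')[200:350,290:450];b=snap('top')[150:300,130:290]
cv2.imwrite('pics/g2.png',cv2.resize(np.hstack([a,b])[:,:,::-1],None,fx=2.5,fy=2.5,interpolation=2))
E
```

```text
[0.45663354 0.23327623 0.1203679 ] [0.13970734 0.16435157 0.3407536 ] [[375.67791679 275.77796241]] [[211.91689502 236.35100405]]
```

View pics/g2.png

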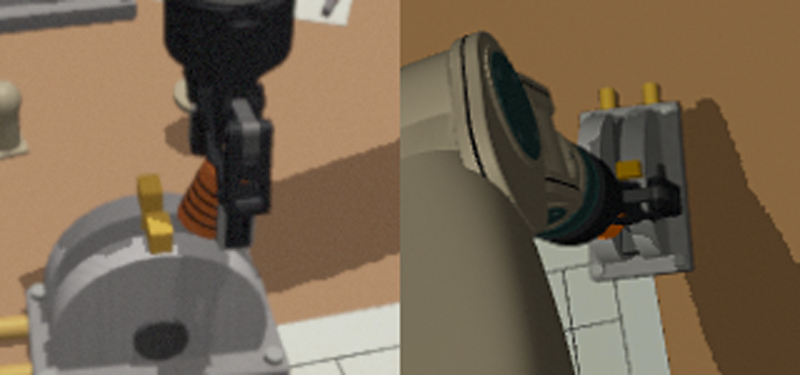

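The fingers are astride the collar. The grasp point projects onto the collar at (376,276), about 3 mm above its centre, so I'll close.

>>> drive_tool(targets=[[[0,0,0],[0,0,0]],[[0,0,0],[0,0,0]],[[0,0,0],[0,0,0]],[[0,0,0],[0,0,0]],[[0,0,0],[0,0,0]],[[0,0,0],[0,0,0]],[[0,0,0],[0,0,0]],[[0,0,0],[0,0,0]]], hand=-1)

```text
t: 3.6
ee_pos: [0.4561, 0.2325, 0.1198]
eef_rot: [[-0.995, -0.103, 0.0], [-0.103, 0.995, -0.001], [-0.0, -0.001, -1.0]]
force: [-2.6, -2.8, 6.4]
opening: 0.386
grip_force: 59.3
```

Gripped: opening 0.386, or about 33 mm. Now lift 33 mm.

>>> drive_tool(targets=[[[0,0,-0.6],[0,0,0]],[[0,0,-0.6],[0,0,0]],[[0,0,-0.7],[0,0,0]],[[0,0,-0.7],[0,0,0]],[[0,0,-0.7],[0,0,0]],[[0,0,0],[0,0,0]],[[0,0,0],[0,0,0]]])

```text
t: 4.3
ee_pos: [0.4546, 0.2323, 0.1515]
eef_rot: [[-0.995, -0.103, -0.003], [-0.103, 0.995, -0.001], [0.003, -0.001, -1.0]]
force: [-3.3, -2.8, -9.0]
opening: 0.38
grip_force: 60.2
```

```bash
python3 - <<'E'
from h import *
a=snap('side')[200:350,290:450];cv2.imwrite('pics/g3.png',cv2.resize(a[:,:,::-1],None,fx=3,fy=3,interpolation=2))
print(env.state()['force'])
E
```

```text
[-3.69136506 -3.1723123  -8.79844884]
```

View pics/g3.png

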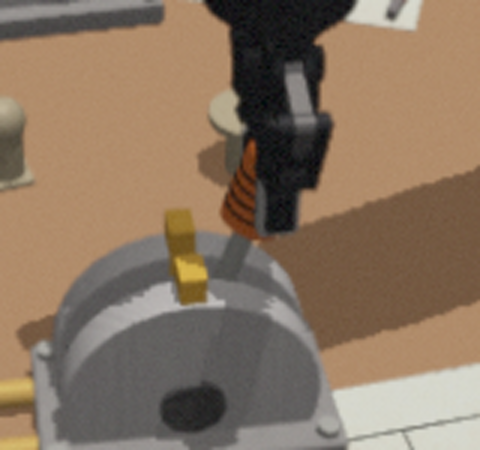

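The collar is up, with bare lever showing below it at about (240,250) in the crop. Now carry it along the push heading.

>>> drive_tool(targets=[[[-0.6,0,0],[0,0,0]],[[-0.8,0,0],[0,0,0]],[[-0.8,0,0],[0,0,0]],[[-0.8,0,0],[0,0,0]],[[-0.8,0,0],[0,0,0]],[[-0.8,0,0],[0,0,0]]])

```text
t: 4.95
ee_pos: [0.5006, 0.2374, 0.1516]
eef_rot: [[-0.995, -0.103, -0.003], [-0.103, 0.995, -0.0], [0.003, -0.0, -1.0]]
force: [-6.1, -2.3, -6.2]
opening: 0.379
grip_force: 60.2
```

>>> drive_tool(targets=[[[-0.8,0,0],[0,0,0]],[[-0.8,0,0],[0,0,0]],[[-0.8,0,0],[0,0,0]],[[-0.8,0,0],[0,0,0]],[[-0.8,0,0],[0,0,0]],[[-0.8,0,0],[0,0,0]],[[0,0,0],[0,0,0]],[[0,0,0],[0,0,0]]])

```text
t: 5.75
ee_pos: [0.5501, 0.243, 0.1524]
eef_rot: [[-0.995, -0.103, 0.001], [-0.103, 0.995, 0.001], [-0.001, 0.001, -1.0]]
force: [-3.1, -0.2, -6.4]
opening: 0.38
grip_force: 60.0
```

>>> drive_tool(targets=[[[0,0,0],[0,0,0]],[[0,0,0],[0,0,0]],[[0,0,0],[0,0,0]],[[0,0,0],[0,0,0]],[[0,0,0],[0,0,0]],[[0,0,0],[0,0,0]],[[0,0,0],[0,0,0]],[[0,0,0],[0,0,0]]], hand=1)

```text
t: 6.55
ee_pos: [0.5495, 0.2425, 0.1522]
eef_rot: [[-0.995, -0.103, -0.0], [-0.103, 0.995, -0.0], [0.0, -0.0, -1.0]]
force: [0.3, -0.0, 0.2]
opening: 0.999
grip_force: 0.0
```

>>> drive_tool(targets=[[[0,0,-2],[0,0,0]],[[0,0,-3],[0,0,0]],[[0,0,-3],[0,0,0]],[[0,0,-3],[0,0,0]],[[0,0,0],[0,0,0]],[[0,0,0],[0,0,0]]])

```text
t: 7.15
ee_pos: [0.55, 0.2427, 0.2631]
eef_rot: [[-0.995, -0.103, 0.002], [-0.103, 0.995, 0.001], [-0.002, 0.0, -1.0]]
force: [-0.2, -0.1, -0.3]
opening: 1.004
grip_force: 0.0
```

```bash
python3 - <<'E'
from h import *
a=snap('side')[130:350,220:450];cv2.imwrite('pics/g4.png',cv2.resize(a[:,:,::-1],None,fx=2.6,fy=2.6,interpolation=2))
h0=np.array([.4975,.2355,.045]);x=np.array([.995,.1,0])
for th in(.35,.40,.45):
    ax=np.sin(th)*x+np.cos(th)*np.array([0,0,1])
    print(th,((proj('side',[h0+ax*r for r in(.075,.0975,.12,.135)])-[220,130])*2.6).round().tolist())
E
```

```text
0.35 [[296.0, 415.0], [283.0, 390.0], [270.0, 364.0], [261.0, 346.0]]
0.4 [[291.0, 417.0], [276.0, 393.0], [260.0, 367.0], [250.0, 350.0]]
0.45 [[285.0, 420.0], [269.0, 396.0], [251.0, 371.0], [240.0, 354.0]]
```

View pics/g4.png

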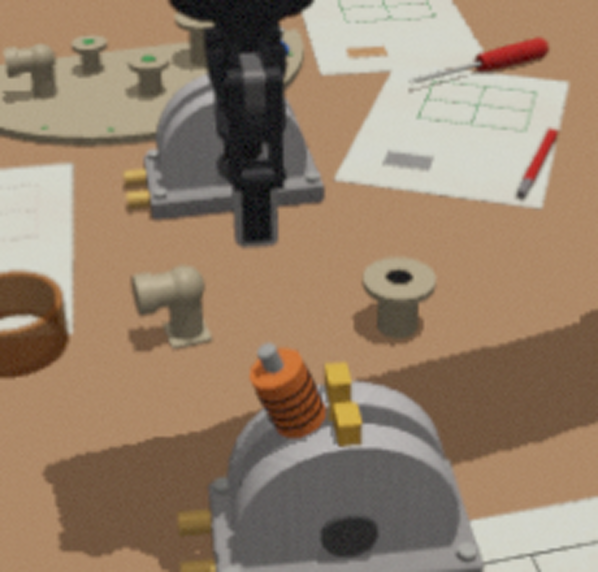

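The collar is back down on the far side: tip at (268,353) in the crop, top face at (278,368), bottom at (302,425). Next I'll work out the lever angle by intersecting these rays with the swing plane.

```bash
python3 - <<'E'
from h import *
x=np.array([.995,.1,0]);n=np.array([-.1,.995,0])
for h0 in (np.array([.4965,.2364,.045]),np.array([.4985,.2345,.045])):
  for nm,u in(('now',[(268,353),(278,369),(302,425)]),('start',[(385.8,260.3),(381.7,268.3),(370.8,289)])):
    r=[]
    for p in u:
        p=np.array(p) if nm=='start' else np.array(p)/2.6+[220,130]
        o,d=ray('side',p);q=o+d*(n@(h0-o))/(n@d)-h0;r.append((x@q,q[2]))
    r=np.array(r);e=r[0]-r[2]
    print(nm,r.round(4).tolist(),'ang',np.arctan2(r[:,0],r[:,1]).round(3),'rad',np.hypot(*r.T).round(4),'dir',np.arctan2(*e))
E
```

```text
now [[0.043, 0.1218], [0.0373, 0.1091], [0.0232, 0.0631]] ang [0.339 0.329 0.352] rad [0.1291 0.1153 0.0672] dir 0.32524620931457604
start [[-0.055, 0.1228], [-0.0492, 0.1075], [-0.0333, 0.0664]] ang [-0.421 -0.429 -0.464] rad [0.1346 0.1183 0.0743] dir -0.36771526814594
now [[0.041, 0.1201], [0.0353, 0.1073], [0.0211, 0.0612]] ang [0.329 0.318 0.333] rad [0.1269 0.113  0.0647] dir 0.3252462093145764
start [[-0.0573, 0.1212], [-0.0515, 0.1058], [-0.0355, 0.0645]] ang [-0.442 -0.453 -0.503] rad [0.134  0.1177 0.0736] dir -0.36771526814594074
```

Lever angle is about +0.34 with the collar down. "Well over" deserves more margin, so I'll nudge it further with the closed fingers from behind the collar, above the lugs.

>>> drive_tool(targets=[[[2,0,0],[0,0,0]],[[2,0,0],[0,0,0]],[[1.8,0,0],[0,0,0]],[[0,0,0],[0,0,0]],[[0,0,0],[0,0,0]],[[0,0,0],[0,0,0]],[[0,0,0],[0,0,0]],[[0,0,0],[0,0,0]]], hand=-1)

```text
t: 8.0
ee_pos: [0.4924, 0.2366, 0.2621]
eef_rot: [[-0.995, -0.102, -0.0], [-0.102, 0.995, -0.0], [0.0, -0.0, -1.0]]
force: [0.2, 0.5, -0.5]
opening: 0.004
grip_force: 0.0
```

>>> drive_tool(targets=[[[0,0,3],[0,0,0]],[[0,0,3],[0,0,0]],[[0,0,3],[0,0,0]],[[0,0,2],[0,0,0]],[[0,0,1],[0,0,0]],[[0,0,0],[0,0,0]],[[0,0,0],[0,0,0]]])

```text
t: 8.7
ee_pos: [0.4927, 0.2369, 0.1432]
eef_rot: [[-0.995, -0.103, 0.001], [-0.103, 0.995, 0.0], [-0.001, 0.0, -1.0]]
force: [1.1, 0.4, 0.3]
opening: -0.001
grip_force: 0.0
```

Advance 15 mm, watching the force.

>>> drive_tool(targets=[[[-0.3,0,0],[0,0,0]],[[-0.3,0,0],[0,0,0]],[[-0.3,0,0],[0,0,0]],[[-0.3,0,0],[0,0,0]],[[-0.3,0,0],[0,0,0]],[[0,0,0],[0,0,0]]])

```text
t: 9.3
ee_pos: [0.5069, 0.2382, 0.1423]
eef_rot: [[-0.995, -0.103, -0.0], [-0.103, 0.995, 0.0], [0.0, 0.0, -1.0]]
force: [-0.5, -0.4, 1.1]
opening: -0.002
grip_force: 0.4
```

>>> drive_tool(targets=[[[-0.2,0,0],[0,0,0]],[[-0.2,0,0],[0,0,0]],[[0,0,0],[0,0,0]]])

```text
t: 9.6
ee_pos: [0.5104, 0.2385, 0.1419]
eef_rot: [[-0.995, -0.103, -0.001], [-0.103, 0.995, -0.0], [0.001, -0.0, -1.0]]
force: [-1.5, 0.4, -0.1]
opening: 0.005
grip_force: 0.7
```

>>> drive_tool(targets=[[[-0.2,0,0],[0,0,0]],[[-0.2,0,0],[0,0,0]],[[0,0,0],[0,0,0]]])

```text
t: 9.9
ee_pos: [0.515, 0.2389, 0.1422]
eef_rot: [[-0.995, -0.102, 0.0], [-0.102, 0.995, -0.0], [-0.0, -0.0, -1.0]]
force: [-1.8, -0.5, -0.4]
opening: 0.002
grip_force: 0.6
```

```bash
python3 - <<'E'
from h import *
a=snap('side')[235:325,290:410];cv2.imwrite('pics/g5.png',cv2.resize(a[:,:,::-1],None,fx=6,fy=6,interpolation=2))
E
```

```text
(no output)
```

View pics/g5.png

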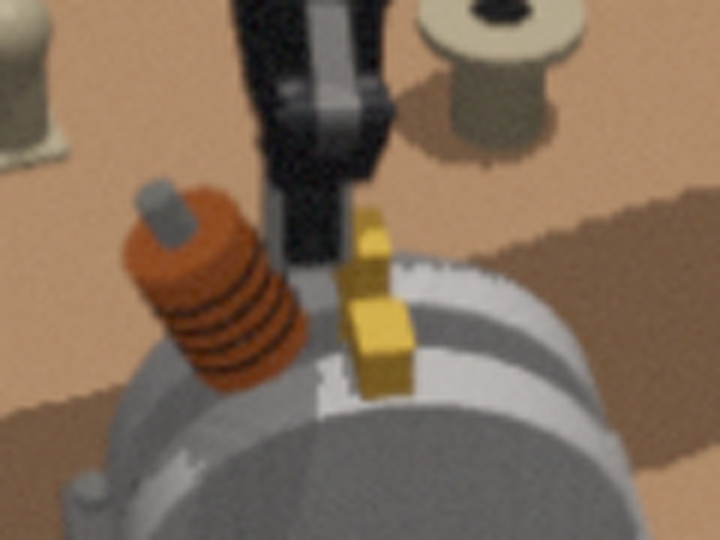

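The fingers touch the collar and the lever tip is now at (158,192) in the crop, about 7 px further over, so the angle is about +0.42. The collar is seated. Back off and raise.

>>> drive_tool(targets=[[[0.8,0,0],[0,0,0]],[[1,0,0],[0,0,0]],[[0,0,-2],[0,0,0]],[[0,0,-3],[0,0,0]],[[0,0,-4],[0,0,0]],[[0,0,-3],[0,0,0]],[[0,0,0],[0,0,0]],[[0,0,0],[0,0,0]]])

```text
t: 10.75
ee_pos: [0.4969, 0.2373, 0.2634]
eef_rot: [[-0.995, -0.103, 0.003], [-0.103, 0.995, 0.001], [-0.003, 0.0, -1.0]]
force: [-0.6, 0.1, 0.6]
opening: 0.001
grip_force: 0.0
```

```bash
python3 - <<'E'
from h import *
a=snap('side')[130:330,230:430];cv2.imwrite('pics/g6.png',cv2.resize(a[:,:,::-1],None,fx=3,fy=3,interpolation=2))
E
```

```text
(no output)
```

View pics/g6.png

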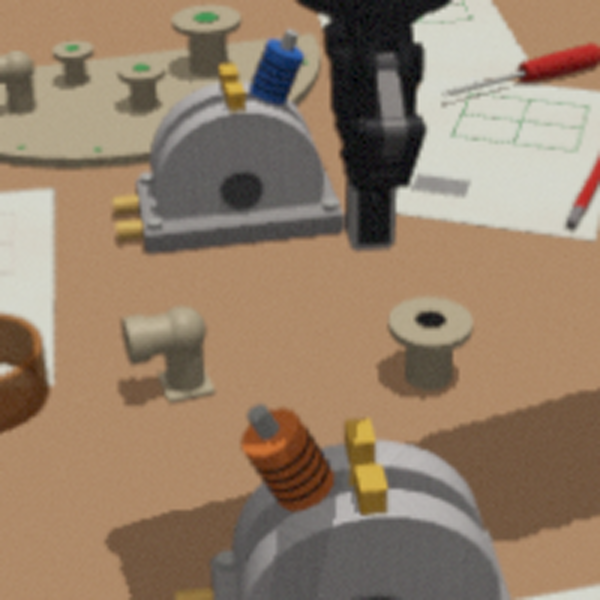

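The orange collar is down on the far side, with its tip at (262,420). The blue lever at (278,70) hasn't moved, and the gripper is clear. Handing in.

```bash
python3 -c "
from plant import env
print(env.finish_job())"
```

```text
the job is handed in; nothing more can be done
None
```

I handed the job in at about 11 s: the orange lever is past the stop at roughly +0.42 rad (camera estimate) with its collar back down, the blue valve was not touched, and no verdict was returned.

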